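Close up a glue joint in the hydraulic bench press

ROBOT

A 7-joint arm with a two-finger parallel gripper is mounted at the origin on a cart in front of the work surface, level with it; the furniture and walls round the work are solid. World frame = base frame: x ahead of the robot, y to its left, z up, the work surface at z = 0. Lengths are in m, angles in rad, forces in N, time in s.
With the tool pointing down it reaches from about 0.425 to 0.875 m from the base axis. Payload 8.4 kg.
Tool frame: the origin (TCP) lies at the very end of the fingers, on their centre line; the grasp point (between the pads) lies 19 mm behind it; z points along the fingers, y is the line along which they close (so a half turn about z gives the same grasp; the last joint's range is limited). The gripper opens to 87 mm and grips with 3 to 60 N. Pads are 19 mm wide; open, the fingers measure 117 mm over their backs; the gripper's body (75 mm by 190 mm) begins 51 mm behind the grasp point.
Start: joints at [1.048, 0.333, 0.04, 1.465, -0.013, 1.343, -0.059], TCP at [0.267, -0.592, 0.197] pointing down, gripper open.
Joint ranges: [-2.58, 2.58], [-0.38, 2.09], [-1.3, 1.39], [0.25, 2.4], [-1.5, 4.64], [0.08, 2.09], [-2.65, 2.65]. Speed limits (rad/s): [2.22, 2.22, 2.79, 2.79, 3.14, 3.14, 3.14].

INTERFACE

Orientations are given as a unit quaternion [x, y, z, w].
In Python, from plant import manip gives the robot as it stands. The module is installed in compiled form; this text tells all that it offers.
- The arm moves only by the shell command python3 -m handwheel 'ROWS' [FORCE]. ROWS is JSON, a list of rows, each a list of 5 numbers: the opening, from -1 (shut) to 1 (fully open), then the shift along the tool's x, y, z scaled (see below), then the turn about the tool's z scaled (see below). A call has 1 to 5 rows; each row is the pose to reach, as a shift and turn from the pose commanded when the call began, along the tool's axes at that moment; what a row does not reach only later rows make up. The controller multiplies each number of a shift by 0.12 m and each number of a turn by 60 degrees. A row lasts 1/12 s, in which the tool goes at most 41.7 mm and 7.16 degrees, less where a joint would pass 70% of its speed; a pose out of reach is approached as far as the arm can. A call with a number of a shift or a turn outside -1 to 1 is refused whole. A call with a gripper value outside its range is refused whole. The fingers move at their own pace and stop on an object; FORCE is the grip in N (left out, the last holds). Time passes only in rows, so rows that repeat a pose let the fingers close. It gives the time, the measured TCP pose, the force, the opening and the grip force at its end, in the units of the state.
- manip.observe(): the state, without advancing time (a new reading comes with each control period).
- manip.get_image(name): name is "scene" or "top"; returns a dict with "frame" (420x560x3 uint8, blue, green, red), "camera_matrix" (3x3 intrinsics, pixels), "k1" (the pictures are not rectified: a ray, as slopes to the right and down, at radius r is drawn at 1 + k1 r^2 times it, then the intrinsics apply), "world_from_camera" (4x4, takes a point from camera to world coordinates). Camera axes: x right, y down, z forward; pixel columns grow to the right and rows downward; lengths in m; the calibration is good to about 2 mm. A picture is of the moment at which its call begins. There is no depth.
- manip.finish_job(): hands the job in; it is judged then, once.
Trained networks look in a picture, given as the dict that the camera call returned (one of the last four; its "shot" number tells which), for a name from the list of things; names that differ only in an ending like _2 or _b are one class to them, and where a whole thing is asked for, a point or a joint stands for the part that bears it (a point fixed in the world has none). Each returns a list of dicts, best first, with "p" (0 to 1); they miss things now and then, are a little off and sometimes report something else, mostly with a low value. They report only what shows in the picture. A call takes as long as a camera call. They do not tell look-alikes from the thing itself.
- manip.masks_of(thing, picture): "region" (420x560 bool, what is visible of it) and "xy" ([column, row] in pixels, amid what is visible of it).
The state is a dict: "time_s": time; "joints": joint angles; "dq": joint speeds; "joint_efforts": joint torques, N m; "tool_pos": TCP position; "eef_rot": TCP orientation; "ft_force": force on the tool from outside, world axes, zero at the start; "wrist_torque": the same for the moment, N m; "opening": opening from 0.0 (shut) to 1.0 (fully open); "gripper_force": force on a finger pad.
Only numpy, scipy, OpenCV 4.12 (cv2) and the standard library are available. Lean on these libraries where they do the work, as an engineer would, in place of code of your own. Each camera call takes 0.05 s, during which the arm holds its last target. There are 200 camera calls.

TASK

Two glued blanks lie in the bed of the hydraulic press. Push the ball lever of the release valve, which stands open towards the robot, round to the right until it is shut, then press the pump plunger down again and again with the fingertips, letting it spring back each time, until the pressure pin stands fully out; then let go and stay clear. Touch only the lever and the plunger, and push, do not grip: the blanks are clamped by the ram alone, the pin must come out by pressure alone, and the other things on the bench stay where they are.

Things in the scene. Friction and masses are not known exactly. Their poses are not given: they have to be found in the camera images.
- press: Grey glue-up press fixed to the bench, bed plate 138 x 290 x 12 mm. Origin: centre of its underside, z up; +y runs along the bed from the pump block to the fence, -x is its front, towards the robot. Fence: 124 mm long, face at y = 105, top at z = 64 mm. Ram axis at x = 0, z = 37 mm. Two blanks lie between ram and fence. Level on the bench, yaw varies.
- pump_block (a point): Centre of the top face of the pump block at the press's -y end, 85 mm above the bench. The block spans press x -54 to 55, y -140 to -62 mm. On its top, at press (x, y) mm: pump plunger (22, -100), pressure pin (-28, -78), release-valve spindle (-30, -122). With the valve open, strokes do nothing; shut, a full stroke drives the ram about 5 mm; 4 to 6 full strokes are needed.
- plunger_top (a point): Centre of the flat-domed top of the pump plunger, a black mushroom button of 38 mm diameter on a steel stem; moves with it. 133.5 mm above the bench at rest, 108.5 mm pressed home.
- plunger (a joint): How far the plunger is pressed, in m: 0 up, 0.025 fully down; a spring returns it. 5 N at the top and 8 N at the bottom by the spring alone, up to 20 N while pumping. A full stroke is at least 22 mm down and then right up again; shorter ones deliver half or nothing. When the pressure is reached a relief valve lets it still go down, so an extra stroke does no harm.
- valve_ball (a point): Centre of the black ball (20 mm diameter) on the end of the release-valve lever, a level steel rod of 9 mm diameter, 100 mm above the bench. It swings about the vertical spindle, 60 mm away, at press (x, y) = (-30, -122) mm. The ball overhangs the block's edge, with free space below and on both sides.
- valve (a joint): Angle of the release-valve lever, rad: 0 open, pointing along the press's -x (to the front, towards the robot); 1.5 shut against its stop, pointing along the press's -y (to the right). It turns anticlockwise seen from above to shut, with light friction (about 2 N at the ball), and stays where it is left. From 1.35 on it counts as shut.
- pin_top (a point): Centre of the flat top of the pressure pin, a plain steel pin of 10 mm diameter in a brass hexagon bush on the block's top. Flush with its bush, 96.5 mm above the bench, without pressure; 118.5 mm when fully out.
- pin (a joint): How far the pressure pin stands out, in m: 0 flush, 0.022 fully out. It stays in while the ram only travels, then rises with the clamping load over the last one to three strokes and keeps its place between strokes. From 0.0195 on it counts as fully out; three quarters out is not enough. When a further stroke no longer raises it, it is fully out.
- ram: The steel ram: rod of 20 mm diameter with the flat pad, 68 x 7 x 42 mm, that presses on the right-hand blank. Origin at the centre of the pad's pressing face.
- blank_left: Plum blank 52 x 130 x 50 mm, loose on the bed, next to the fence, its 130 mm length (own y) across the bed. Origin at the centre of its underside. Leave it to the ram.
- blank_right: The second plum blank, the same size, beside the first one on the ram's side, a few mm apart from both. Origin at the centre of its underside. Leave it to the ram.
- glue_bottle: Glue bottle with a red nozzle, 62 mm diameter, 163 mm tall, standing beyond the fence. Origin at the centre of its underside. Bystander.
- tape_measure: Tape measure, black and yellow, 34 x 82 x 62 mm, standing in front of the press. Bystander.
- pencil: Red pencil, 184 mm long, 7 mm thick, lying in front of the press. Bystander.
- goblet: Turned wooden goblet, 56 mm diameter, 118 mm tall, standing to the right of the press. Bystander.
- turned_box: Turned wooden box body, 57 mm diameter, 40 mm tall, to the right of the press. Bystander.
- sanding_block: Cork sanding block, 64 x 112 x 37 mm, to the right of the press. Bystander.
There are look-alikes about, which are no part of the job. What is shaped like the blank_right but orange is not meant.

How it is judged:
On the way, in this order (a step that is already met when the one before it is completed fails the run):
1. the release valve is shut (value of joint valve above 1.35 rad), for 0.2 s.
2. the pressure pin stands fully out (value of joint pin above 0.0195 m and value of joint valve above 1.35 rad), for 0.2 s.
At the end, for the whole second after the job is handed in: The release valve is shut (at least 1.35 of 1.5 rad), the pressure pin stands fully out (at least 19.5 of 22 mm) and stays there, the plunger has sprung back (within 3 mm of its top), and the two blanks are at rest, pressed together with more than 3 N (all of step 2 and value of joint plunger below 0.003 m and contact force between blank_left and blank_right above 3 N and linear speed of each of blank_left, blank_right below 0.01 m/s); the robot touches nothing.
It fails at once if the robot touches the pressure pin or the ram (contact force between any of the fingers, the arm and pin above 0.5 N or contact force between any of the fingers, the arm and ram above 0.5 N).
It fails at once if the robot handles a blank, or a blank is lifted or tipped (contact force between any of the fingers, the arm and blank_left above 1 N or contact force between any of the fingers, the arm and blank_right above 1 N or height (world z) of any of blank_left, blank_right above 0.022 m).
It fails at once if a bystander is shifted by more than 20 mm, lifted or knocked over (distance of any of glue_bottle, tape_measure, pencil, goblet, turned_box, sanding_block from where it was at the start of the episode above 0.02 m or angle between any of glue_bottle, tape_measure, goblet, turned_box, sanding_block's own z axis and vertical above 0.5 rad).
It also fails if it takes over 58 s, if anything falls off the work surface, if the arm or the gripper's body presses on something with over 40 N, if the wrist force passes 120 N, or if a joint passes its speed limit or range.

## Working session

There is one attempt and no reset: what is moved stays moved. The work goes in short steps, Python scripts to look and compute and a shell command to move; the robot and the scene stay as the last step left them, time stands still between calls to the robot, and variables do not carry over. Pictures are saved under pics/ and viewed, at most 10 in all, crops included, and the job is handed in when it is done.

```bash
mkdir -p pics; cat > h.py <<'E'
import numpy as np, cv2
from plant import manip
def ray(pic,uv):
    K=np.array(pic["camera_matrix"]);k1=pic["k1"];T=np.array(pic["world_from_camera"])
    d=np.array([(uv[0]-K[0,2])/K[0,0],(uv[1]-K[1,2])/K[1,1]]);u=d.copy()
    for _ in range(20):u=d/(1+k1*(u@u))
    return T[:3,3],T[:3,:3]@np.array([u[0],u[1],1.])
def at_z(pic,uv,z):
    o,d=ray(pic,uv);return o+d*(z-o[2])/d[2]
def proj(pic,p):
    K=np.array(pic["camera_matrix"]);T=np.array(pic["world_from_camera"])
    c=T[:3,:3].T@(np.array(p)-T[:3,3]);s=c[:2]/c[2];s=s*(1+pic["k1"]*(s@s))
    return K[:2,:2]@s+K[:2,2]
E
python3 - <<'E'
from h import *
s=manip.observe();print(s)
for n in("top","scene"):
    p=manip.get_image(n);cv2.imwrite(f"pics/{n}0.png",p["frame"])
    print(n,np.array(p["world_from_camera"])[:3,3])
    for t,z in(("plunger_top",.1335),("valve_ball",.1),("pin_top",.0965),("pump_block",.085),("press",0),("goblet",.06),("tape_measure",.06),("blank_right",.05),("blank_left",.05)):
        for r in manip.masks_of(t,p)[:2]: print(t,round(r["p"],2),r["xy"],at_z(p,r["xy"],z).round(3),r["region"].sum())
E
```

```text
{'time_s': 0.0, 'joints': array([ 1.04781058,  0.33389689,  0.0398554 ,  1.46624091, -0.01339249,
        1.34329642, -0.05850289]), 'dq': array([ 0.00017079,  0.00060164, -0.00143798,  0.00035316,  0.00022225,
       -0.00043383,  0.0030882 ]), 'joint_efforts': array([ 2.89416148e-04, -6.56366086e+01,  1.33519705e+00, -4.03799057e+01,
       -5.98060247e-02,  4.49270848e-02,  1.43841930e-04]), 'tool_pos': array([ 0.26706535, -0.59205865,  0.19618297]), 'eef_rot': array([ 9.77634338e-01,  2.10310437e-01, -2.18162815e-04, -7.57125616e-04]), 'ft_force': array([-0.03191108, -0.33412946,  0.16344636]), 'wrist_torque': array([ 0.04266824,  0.04480952, -0.06047244]), 'gripper_force': 0.0, 'opening': 1.0029105020097089}
top [ 3.90569897e-01 -5.33369172e-04  1.14912947e+00]
plunger_top 0.49 [288.1, 183.8] [ 0.604 -0.095  0.133] 138
valve_ball 0.54 [363.1, 180.1] [ 0.626 -0.306  0.1  ] 518
valve_ball 0.43 [299.8, 210.6] [ 0.538 -0.13   0.1  ] 121
pump_block 0.82 [269.0, 201.6] [ 0.564 -0.047  0.085] 2971
press 0.64 [267.2, 200.9] [ 0.58  -0.045  0.   ] 3077
goblet 0.58 [362.0, 178.7] [ 0.639 -0.314  0.06 ] 495
tape_measure 0.72 [208.3, 246.3] [0.441 0.118 0.06 ] 336
blank_right 0.97 [128.1, 241.2] [0.452 0.34  0.05 ] 1000
blank_right 0.6 [242.0, 196.3] [0.583 0.028 0.05 ] 852
blank_left 0.63 [222.0, 198.4] [0.576 0.084 0.05 ] 877
scene [-0.58156617 -0.82312597  0.81009638]
plunger_top 0.43 [303.0, 201.8] [ 0.577 -0.103  0.134] 87
pump_block 0.75 [300.9, 223.3] [ 0.526 -0.127  0.085] 1850
press 0.61 [295.6, 225.6] [ 0.632 -0.039  0.   ] 1886
press 0.38 [276.6, 244.9] [ 0.489 -0.058  0.   ] 37
goblet 0.59 [367.4, 227.2] [ 0.661 -0.296  0.06 ] 513
tape_measure 0.91 [225.0, 227.2] [0.406 0.088 0.06 ] 365
blank_right 0.95 [269.4, 221.2] [0.533 0.002 0.05 ] 529
blank_right 0.25 [308.4, 199.5] [ 0.747 -0.02   0.05 ] 94
blank_left 0.95 [256.5, 212.7] [0.558 0.076 0.05 ] 417
```

```bash
python3 - <<'E'
import cv2
a=cv2.imread("pics/top0.png")[130:290,180:400];b=cv2.imread("pics/scene0.png")[150:310,210:430]
cv2.imwrite("pics/c0.png",cv2.resize(a,None,fx=3.6,fy=3.6,interpolation=cv2.INTER_CUBIC))
cv2.imwrite("pics/c1.png",cv2.resize(b,None,fx=3.6,fy=3.6,interpolation=cv2.INTER_CUBIC))
E
```

```text
(no output)
```

View pics/c0.png

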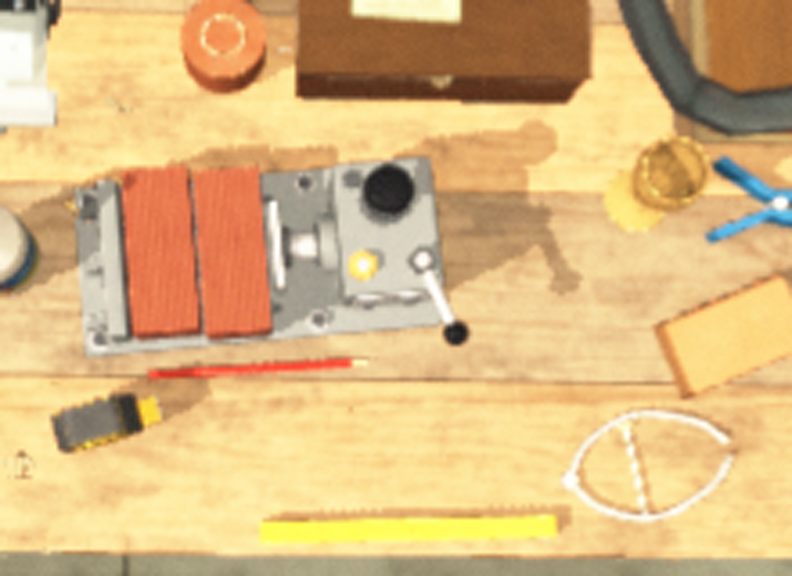

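View pics/c1.png

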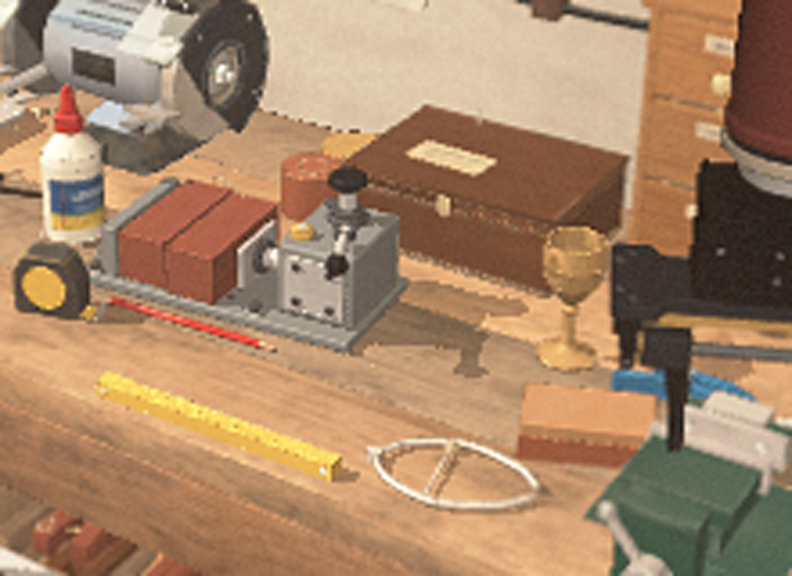

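The top view shows the plunger at px (288,182), the pin at (281,203), the spindle at (297.5,202) and the ball at (306,222). The lever points to the front and the bystanders are clear of the pump. Next I fit the press pose to these points.

```bash
cat > fit.py <<'E'
from h import *
from scipy.optimize import least_squares
L={"pl":(22,-100,133.5),"pin":(-28,-78,96.5),"ball":(-90,-122,100),"sp":(-30,-122,101)}
def W(q,k):
    x,y,z=np.array(L[k] if isinstance(k,str) else k)/1000;c,s=np.cos(q[2]),np.sin(q[2])
    return np.array([q[0]+c*x-s*y,q[1]+s*x+c*y,z])
E
python3 - <<'E'
from fit import *
p=manip.get_image("top");c=manip.get_image("scene")
O=[(p,"pl",(287.8,182.2)),(p,"pin",(280.8,203.3)),(p,"ball",(306.4,222.2)),(p,"sp",(297.5,202.2)),
   (c,"pl",(210+349/3.6,150+178/3.6)),(c,"ball",(210+337/3.6,150+264/3.6)),(c,"pin",(210+302/3.6,150+229/3.6))]
f=lambda q:np.concatenate([proj(i,W(q,k))-np.array(u) for i,k,u in O])
r=least_squares(f,[.58,0,.05],loss="soft_l1");print(r.x,f(r.x).reshape(-1,2).round(1))
for k in L:print(k,W(r.x,k).round(4))
for n,u in(("boxedge",(263,157)),("boxtopR",(344,150))):print(n,at_z(p,u,.1).round(3))
cl=[(-30+60*-np.cos(a),-122-60*np.sin(a),100) for a in(0,.5,1,1.5)]
for k in cl:print(W(r.x,k).round(4))
E
```

```text
[ 0.55972126 -0.00319738  0.2785781 ] [[-0.2  0.1]
 [ 2.7  1.3]
 [-0.9 -0. ]
 [ 1.9 -1.3]
 [-1.2 -1.9]
 [-1.2 -0.2]
 [ 0.9 -0.3]]
pl [ 0.6084 -0.0933  0.1335]
pin [ 0.5542 -0.0859  0.0965]
ball [ 0.5067 -0.1452  0.1   ]
sp [ 0.5644 -0.1287  0.101 ]
boxedge [ 0.685 -0.028  0.1  ]
boxtopR [ 0.71  -0.254  0.1  ]
[ 0.5067 -0.1452  0.1   ]
[ 0.5217 -0.1709  0.1   ]
[ 0.5471 -0.1862  0.1   ]
[ 0.5768 -0.1875  0.1   ]
```

```bash
python3 - <<'E'
from fit import *
p=manip.get_image("top");c=manip.get_image("scene")
t=lambda x,y:(180+x/3.6,130+y/3.6)
s=lambda x,y:(210+x/3.6,150+y/3.6)
O=[(p,"pl",t(388,188)),(p,"pin",t(363,264)),(p,"sp",t(423,260)),(p,(-69,145,12),t(89,354)),
   (p,(-69,-145,12),t(441,322)),(p,(55,-140,85),t(429,157)),(c,"pl",s(349,178)),(c,"pin",s(302,229)),(c,(-69,-145,12),s(350,345))]
f=lambda q:np.concatenate([proj(i,W(q,k))-np.array(u) for i,k,u in O])
r=least_squares(f,[.58,0,.05],loss="soft_l1");q=r.x;print(q,f(q).reshape(-1,2).round(1))
for k in L:print(k,W(q,k).round(4))
g=lambda a:(-30-60*np.cos(a),-122-60*np.sin(a),100)
for i,u in((p,t(455,332)),(c,s(337,264))):
  print("ball",at_z(i,u,.1).round(4), least_squares(lambda a:proj(i,W(q,g(a[0])))-np.array(u),[0.2]).x)
for a in np.arange(0,1.51,.25):print(round(a,2),W(q,g(a)).round(4))
E
```

```text
[0.57679135 0.00109178 0.10735873] [[ 0.8 -0.3]
 [ 0.3  0.1]
 [-0.   0.2]
 [-1.1  0.6]
 [ 0.6  0.2]
 [ 0.8 -0.9]
 [-0.4 -1.8]
 [-0.2 -1.2]
 [-0.9 -0.4]]
pl [ 0.6094 -0.096   0.1335]
pin [ 0.5573 -0.0795  0.0965]
ball [ 0.5004 -0.1298  0.1   ]
sp [ 0.56   -0.1234  0.101 ]
ball [ 0.5066 -0.1476  0.1   ] [0.31796444]
ball [ 0.5079 -0.1488  0.1   ] [0.34839278]
0.0 [ 0.5004 -0.1298  0.1   ]
0.25 [ 0.5038 -0.1444  0.1   ]
0.5 [ 0.5108 -0.1577  0.1   ]
0.75 [ 0.5208 -0.1688  0.1   ]
1.0 [ 0.5332 -0.1771  0.1   ]
1.25 [ 0.5473 -0.1821  0.1   ]
1.5 [ 0.5622 -0.1834  0.1   ]
```

```bash
python3 -m handwheel '[[-1,0.2,-0.18,0,0],[-1,0.42,-0.37,0,0],[-1,0.63,-0.56,0,0],[-1,0.83,-0.74,0,0],[-1,0.83,-0.74,0,0]]' 20
python3 -m handwheel '[[-1,0.2,-0.18,0,0],[-1,0.42,-0.37,0,0],[-1,0.63,-0.56,0,0],[-1,0.83,-0.74,0,0],[-1,0.83,-0.74,0,0]]'
python3 -m handwheel '[[-1,0.2,-0.18,0,0],[-1,0.42,-0.37,0,0],[-1,0.63,-0.56,0,0],[-1,0.83,-0.74,0,0],[-1,0.83,-0.74,0,0]]'
python3 -m handwheel '[[-1,0.2,-0.18,0,-0.11],[-1,0.42,-0.37,0,-0.22],[-1,0.63,-0.56,0,-0.33],[-1,0.83,-0.74,0,-0.45],[-1,0.83,-0.74,0,-0.56]]'
python3 -m handwheel '[[-1,0,0,0,0]]'
```

```text
time_s: 1.62
tool_pos: [0.326, -0.4647, 0.1976]
eef_rot: [0.977, 0.214, 0.001, -0.001]
ft_force: [0.5, 0.2, 1.8]
opening: 0.71
gripper_force: 0.0
time_s: 2.03
tool_pos: [0.3794, -0.3427, 0.1975]
eef_rot: [0.977, 0.214, 0.001, -0.001]
ft_force: [0.3, -0.1, 0.7]
opening: 0.326
gripper_force: 0.0
time_s: 2.45
tool_pos: [0.433, -0.2206, 0.1975]
eef_rot: [0.977, 0.214, 0.001, -0.001]
ft_force: [0.1, 0.2, 0.4]
opening: 0.024
gripper_force: 0.0
time_s: 2.87
tool_pos: [0.4867, -0.0984, 0.1975]
eef_rot: [0.872, 0.49, 0.001, -0.001]
ft_force: [0.4, 0.9, -0.1]
opening: 0.007
gripper_force: 0.0
time_s: 2.95
tool_pos: [0.4851, -0.1034, 0.1972]
eef_rot: [0.873, 0.488, 0.0, -0.0]
ft_force: [-0.0, -0.2, 0.4]
opening: 0.006
gripper_force: 0.0
```

```bash
python3 -m handwheel '[[-1,0,0,0.3,0],[-1,0,0,0.6,0],[-1,0,0,0.87,0],[-1,0,0,0.87,0]]'
python3 - <<'E'
from fit import *
from scipy.spatial.transform import Rotation as R
s=manip.observe();M=R.from_quat(s["eef_rot"]).as_matrix();P=s["tool_pos"];print(P)
q=[0.5768,0.0011,0.1074]
ty=M[:,1]
for a in(.33,.5,.7,.9,1.1,1.3,1.4,1.5,1.6):
    b=W(q,(-30-56*np.cos(a),-122-56*np.sin(a),92))
    t=W(q,(np.sin(a)*1000,-np.cos(a)*1000,0))-W(q,(0,0,0))
    # contact face normal = tool y: centre is 15 mm behind face, ball radius 10
    T=b-ty*(15+10) 
    print(a,T.round(3),(M.T@(T-P)/.12).round(2))
for n in("scene",):
    p=manip.get_image(n);cv2.imwrite("pics/s1.png",cv2.resize(p["frame"][150:270,230:390],None,fx=5,fy=5,interpolation=cv2.INTER_CUBIC))
E
```

```text
time_s: 3.28
tool_pos: [0.4798, -0.106, 0.087]
eef_rot: [0.877, 0.481, -0.004, -0.003]
ft_force: [-0.9, -0.5, -1.5]
opening: 0.007
gripper_force: 0.0
[ 0.47982598 -0.10601618  0.08703873]
0.33 [-20.584  13.27    0.305] [-1.6000e-01 -2.0794e+02 -4.0000e-02]
0.5 [-20.579  13.262   0.305] [-1.9000e-01 -2.0787e+02 -4.0000e-02]
0.7 [-20.572  13.253   0.305] [-2.2000e-01 -2.0778e+02 -5.0000e-02]
0.9 [-20.563  13.246   0.305] [-2.3000e-01 -2.0769e+02 -5.0000e-02]
1.1 [-20.553  13.241   0.305] [-2.200e-01 -2.076e+02 -5.000e-02]
1.3 [-20.543  13.238   0.305] [-1.9000e-01 -2.0751e+02 -5.0000e-02]
1.4 [-20.537  13.238   0.305] [-1.7000e-01 -2.0747e+02 -5.0000e-02]
1.5 [-20.531  13.238   0.305] [-1.5000e-01 -2.0743e+02 -5.0000e-02]
1.6 [-20.526  13.238   0.305] [-1.2000e-01 -2.0739e+02 -5.0000e-02]
```

View pics/s1.png

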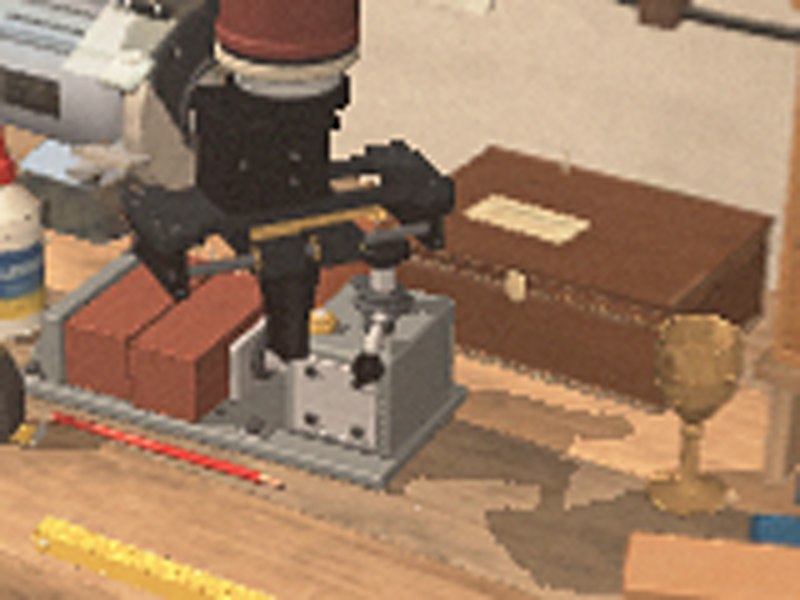

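The closed fingertips, at crop (288,355), stand in front of the block and left of the ball at (368,368). I mixed mm and m, so I fix the units and plan the push.

```bash
python3 -m handwheel '[[-1,0,0,-0.02,0]]'; cat > plan.py <<'E'
from fit import *
from scipy.spatial.transform import Rotation as R
s=manip.observe();M=R.from_quat(s["eef_rot"]).as_matrix();P=s["tool_pos"];print(P,s["ft_force"].round(1))
q=[0.5768,0.0011,0.1074];n=M[:,1]
for a in(.33,.6,.9,1.2,1.35,1.5,1.6):
    T=W(q,(-30-56*np.cos(a),-122-56*np.sin(a),92))-n*.025
    print(a,T.round(3),(M.T@(T-P)/.12).round(2))
E
python3 plan.py
```

```text
time_s: 3.42
tool_pos: [0.4843, -0.1058, 0.0959]
eef_rot: [0.876, 0.482, -0.0, -0.0]
ft_force: [0.8, 0.4, 0.2]
opening: 0.006
gripper_force: 0.0
[ 0.48432044 -0.10584597  0.09591835] [0.8 0.4 0.2]
0.33 [ 0.488 -0.134  0.092] [-0.18  0.15  0.03]
0.6 [ 0.496 -0.146  0.092] [-0.23  0.27  0.03]
0.9 [ 0.509 -0.157  0.092] [-0.25  0.4   0.03]
1.2 [ 0.524 -0.164  0.092] [-0.23  0.54  0.03]
1.35 [ 0.533 -0.166  0.092] [-0.21  0.61  0.03]
1.5 [ 0.541 -0.166  0.092] [-0.17  0.67  0.03]
1.6 [ 0.547 -0.166  0.092] [-0.14  0.7   0.03]
```

```bash
python3 -m handwheel '[[-1,-0.18,0.05,0.03,0],[-1,-0.2,0.15,0.03,0],[-1,-0.22,0.23,0.03,0],[-1,-0.24,0.31,0.03,0],[-1,-0.25,0.4,0.03,0]]'; python3 plan.py
```

```text
time_s: 3.83
tool_pos: [0.5107, -0.1566, 0.0928]
eef_rot: [0.875, 0.484, 0.001, 0.001]
ft_force: [0.4, -0.5, -0.9]
opening: 0.005
gripper_force: 0.0
[ 0.51067888 -0.15659856  0.09284929] [ 0.4 -0.5 -0.9]
0.33 [ 0.488 -0.134  0.092] [ 0.06 -0.26  0.01]
0.6 [ 0.496 -0.146  0.092] [ 0.01 -0.15  0.01]
0.9 [ 0.509 -0.157  0.092] [-0.01 -0.01  0.01]
1.2 [ 0.524 -0.164  0.092] [0.01 0.13 0.01]
1.35 [ 0.533 -0.166  0.092] [0.03 0.19 0.01]
1.5 [ 0.541 -0.166  0.092] [0.07 0.26 0.01]
1.6 [ 0.547 -0.166  0.092] [0.1  0.29 0.01]
```

```bash
python3 -m handwheel '[[-1,0.0,0.07,0,0],[-1,0.01,0.13,0,0],[-1,0.03,0.19,0,0],[-1,0.05,0.23,0,0],[-1,0.07,0.26,0,0]]'; python3 -m handwheel '[[-1,0.01,0.02,0,0],[-1,0.02,0.03,0,0]]';  python3 - <<'E'
from fit import *
for n in("top","scene"):
    p=manip.get_image(n);c=p["frame"][130:250,230:390] if n=="top" else p["frame"][150:270,230:390]
    cv2.imwrite(f"pics/{n}2.png",cv2.resize(c,None,fx=4,fy=4,interpolation=cv2.INTER_CUBIC))
a,b=(cv2.imread(f"pics/{n}2.png") for n in("top","scene"))
cv2.imwrite("pics/b2.png",cv2.resize(np.hstack([a,b]),None,fx=.62,fy=.62))
E
```

```text
time_s: 4.25
tool_pos: [0.5406, -0.1649, 0.0913]
eef_rot: [0.875, 0.484, -0.0, -0.0]
ft_force: [0.3, -1.0, -0.6]
opening: 0.005
gripper_force: 0.0
time_s: 4.42
tool_pos: [0.5446, -0.1648, 0.0913]
eef_rot: [0.875, 0.484, -0.0, -0.0]
ft_force: [0.5, 0.4, 0.1]
opening: 0.007
gripper_force: 0.0
```

View pics/b2.png

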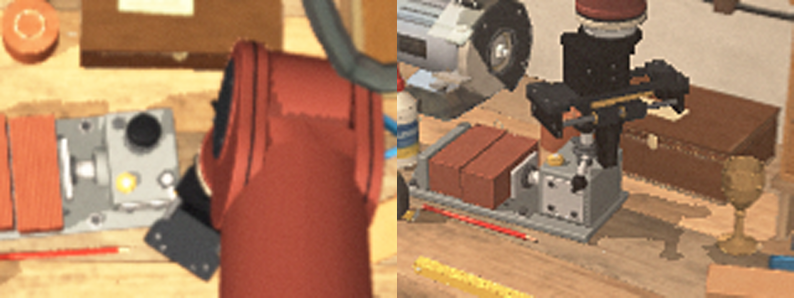

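```bash
python3 - <<'E'
from fit import *
P=manip.observe()["tool_pos"];print(P)
p=manip.get_image("scene")
q=[0.5768,0.0011,0.1074]
print("tcp",proj(p,P),"balls",[proj(p,W(q,(-30-60*np.cos(a),-122-60*np.sin(a),100))).round(1) for a in(.33,.9,1.5)])
cv2.imwrite("pics/s3.png",cv2.resize(p["frame"][180:240,270:350],None,fx=9,fy=9,interpolation=cv2.INTER_CUBIC))
for r in manip.masks_of("valve_ball",p):print(r["p"],r["xy"],r["region"].sum())
E
```

```text
[ 0.54440315 -0.16475366  0.09141958]
tcp [314.01655882 222.39104025] balls [array([303.2, 223.6]), array([313.9, 222.9]), array([322.1, 219.3])]
0.39 [302.5, 216.6] 52
0.18 [269.6, 219.6] 594
```

View pics/s3.png

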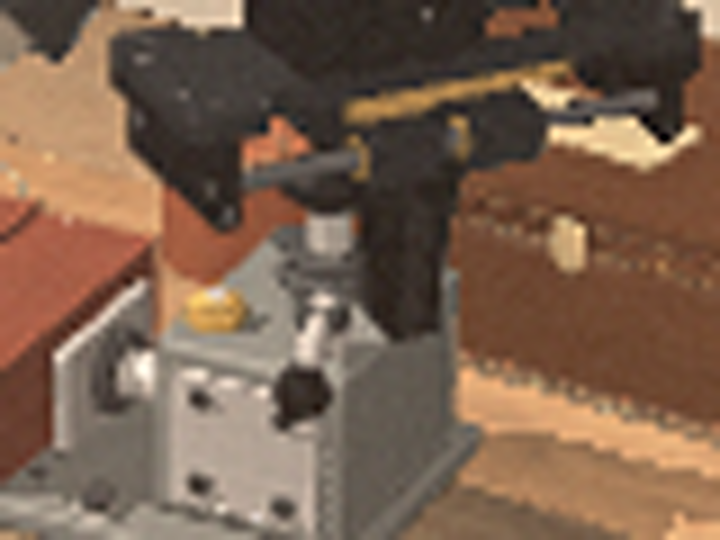

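```bash
python3 - <<'E'
from fit import *
p=manip.get_image("scene")
for P in([.4798,-.106,.087],[.4843,-.1058,.0959]):print(proj(p,P).round(1))
for z in(.09,.1,.11,.12,.13):print(z,proj(p,[.5444,-.1648,z]).round(1))
for z in(.08,.09,.1,.11):print("ball",z,proj(p,[.507,-.148,z]).round(1))
f=p["frame"];print(f[205:226,308:322].sum(2))
E
```

```text
[287.2 226.9]
[287.9 223.8]
0.09 [314.  222.8]
0.1 [314.1 220. ]
0.11 [314.2 217.2]
0.12 [314.2 214.4]
0.13 [314.3 211.6]
ball 0.08 [303.2 229. ]
ball 0.09 [303.2 226.2]
ball 0.1 [303.2 223.4]
ball 0.11 [303.3 220.6]
[[402 220  97 114 102 124 118 144 136 130 108 121 254 240]
 [411 234 121 102 123 112 123 161 154 143 128 110 229 224]
 [421 213 127 119 107 102 113 155 141 132 129 161 226 228]
 [203 218 160 126 124 138 123 161 137 131 123 195 225 235]
 [256 245 154 119 124 108 126 148 138 141 118 248 220 223]
 [204 179 156 125 114 125 143 151 149 128 108 332 374 221]
 [279 220 172 114 133 112 124 152 134 131  93 339 279 229]
 [233 222 163 135 119 115 122 157 142 128 101 280 258 224]
 [297 258 272 119 130  93 121 145 128 132 123 273 265 228]
 [188 469 281 127 127 129 128 166 140 128 150 269 264 237]
 [150 460 337 173 123 116 133 144 146 120 152 262 317 236]
 [276 459 446 458 188 105 116 159 145 120 136 271 328 222]
 [424 467 453 480 399 156 102 206 197 263 275 264 312 230]
 [335 317 320 324 339 274 271 274 273 264 266 264 328 228]
 [324 312 330 317 280 249 259 273 266 263 259 246 313 401]
 [327 334 338 279 269 267 263 269 274 256 260 256 312 361]
 [392 331 275 262 260 258 261 260 261 260 262 237 311 510]
 [334 279 274 271 279 262 267 276 253 255 260 249 301 531]
 [285 271 263 264 269 274 276 267 262 263 266 249 369 508]
 [290 258 270 275 270 263 268 275 262 258 251 248 372 472]
 [293 280 274 276 270 265 263 273 271 268 264 252 368 493]]
```

The fingertips end at row 217 in the picture, but the reported TCP projects to row 222. They really stand about 18 mm higher than reported, so they passed over the ball, which is still at (303.7,224). I go back, lower, and push again.

```bash
python3 -m handwheel '[[-1,0,0,-0.2,0],[-1,-0.02,-0.25,-0.2,0],[-1,-0.02,-0.5,-0.2,0],[-1,-0.02,-0.68,-0.1,0],[-1,-0.02,-0.68,0.08,0]]';python3 -m handwheel '[[-1,0,0,0.05,0],[-1,0,0,0.05,0]]'; python3 plan.py; python3 - <<'E'
from fit import *
p=manip.get_image("scene");P=manip.observe()["tool_pos"];print(proj(p,P).round(1))
cv2.imwrite("pics/s4.png",cv2.resize(p["frame"][180:240,270:350],None,fx=9,fy=9,interpolation=cv2.INTER_CUBIC))
E
```

```text
time_s: 5.08
tool_pos: [0.4725, -0.1222, 0.0836]
eef_rot: [0.875, 0.485, 0.001, 0.001]
ft_force: [0.9, 0.4, -1.2]
opening: 0.007
gripper_force: 0.0
time_s: 5.25
tool_pos: [0.4727, -0.1238, 0.0747]
eef_rot: [0.875, 0.484, -0.001, -0.001]
ft_force: [0.3, -0.7, -0.1]
opening: 0.005
gripper_force: 0.0
[ 0.4727385  -0.12380251  0.07473216] [ 0.3 -0.7 -0.1]
0.33 [ 0.488 -0.134  0.092] [-0.    0.15 -0.14]
0.6 [ 0.496 -0.147  0.092] [-0.06  0.27 -0.14]
0.9 [ 0.509 -0.157  0.092] [-0.08  0.4  -0.15]
1.2 [ 0.524 -0.164  0.092] [-0.06  0.54 -0.15]
1.35 [ 0.533 -0.166  0.092] [-0.03  0.61 -0.15]
1.5 [ 0.541 -0.166  0.092] [ 0.    0.67 -0.15]
1.6 [ 0.547 -0.166  0.092] [ 0.03  0.71 -0.15]
[290.9 232.5]
```

View pics/s4.png

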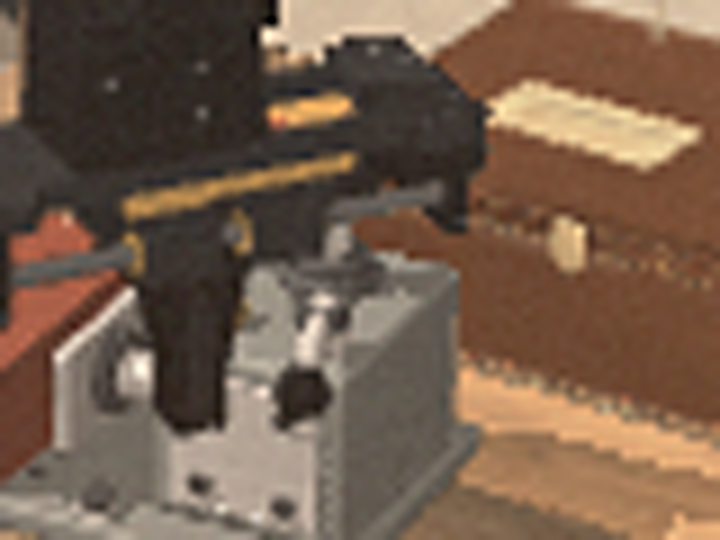

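The tips are now at (291,228), level with the ball at (303.5,224). I push in small steps.

```bash
python3 -m handwheel '[[-1,0,0.08,0,0],[-1,-0.02,0.15,0,0],[-1,-0.04,0.23,0,0],[-1,-0.06,0.3,0,0],[-1,-0.08,0.4,0,0]]'; python3 -m handwheel '[[-1,0.01,0.07,0,0],[-1,0.02,0.14,0,0],[-1,0.04,0.2,0,0],[-1,0.06,0.24,0,0],[-1,0.08,0.27,0,0]]';  python3 - <<'E'
from fit import *
p=manip.get_image("scene");P=manip.observe()["tool_pos"];print(proj(p,P).round(1))
cv2.imwrite("pics/s5.png",cv2.resize(p["frame"][180:240,270:350],None,fx=9,fy=9,interpolation=cv2.INTER_CUBIC))
E
```

```text
time_s: 5.72
tool_pos: [0.5085, -0.1592, 0.0756]
eef_rot: [0.875, 0.483, -0.002, -0.001]
ft_force: [-5.2, 0.3, 2.3]
opening: 0.005
gripper_force: 2.0
time_s: 6.13
tool_pos: [0.5428, -0.1667, 0.0759]
eef_rot: [0.875, 0.484, 0.0, 0.0]
ft_force: [-4.3, -2.0, 0.9]
opening: 0.009
gripper_force: 1.6
[314.2 226.9]
```

View pics/s5.png

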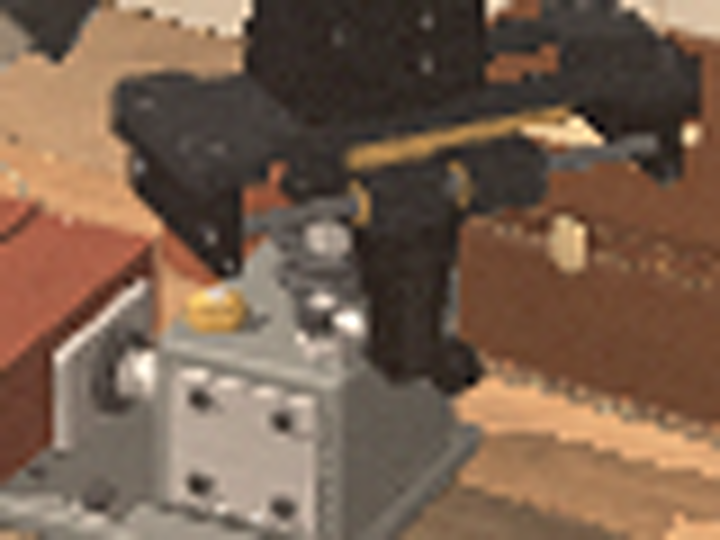

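The lever has swung round. The ball is at (321,220.5), near the shut position predicted at (322,219). I push on until the stop shows in the force.

```bash
python3 -m handwheel '[[-1,0.02,0.03,0,0],[-1,0.03,0.05,0,0],[-1,0.04,0.07,0,0]]'; python3 -m handwheel '[[-1,0.01,0.02,0,0],[-1,0.02,0.04,0,0]]'; python3 -m handwheel '[[-1,0.01,0.02,0,0],[-1,0.02,0.03,0,0]]'
```

```text
time_s: 6.43
tool_pos: [0.5513, -0.1669, 0.0758]
eef_rot: [0.875, 0.484, -0.001, -0.0]
ft_force: [-9.0, -0.2, 4.7]
opening: -0.0
gripper_force: 4.6
time_s: 6.6
tool_pos: [0.5523, -0.1671, 0.0749]
eef_rot: [0.875, 0.484, -0.004, -0.003]
ft_force: [-27.7, 2.4, 14.0]
opening: 0.001
gripper_force: 13.2
time_s: 6.77
tool_pos: [0.553, -0.1672, 0.074]
eef_rot: [0.875, 0.483, -0.007, -0.005]
ft_force: [-37.2, 0.5, 19.4]
opening: 0.002
gripper_force: 20.7
```

The stop is firm at 37 N. I retreat, rise and move over the plunger.

```bash
python3 -m handwheel '[[-1,-0.03,-0.12,0,0],[-1,-0.05,-0.25,0,0],[-1,-0.05,-0.25,-0.3,0],[-1,-0.05,-0.25,-0.6,0],[-1,-0.05,-0.25,-0.7,0]]'; python3 -m handwheel '[[-1,0,0,0,0]]'; python3 - <<'E'
from fit import *
from scipy.spatial.transform import Rotation as R
s=manip.observe();M=R.from_quat(s["eef_rot"]).as_matrix();P=s["tool_pos"]
print(P,(M.T@(np.array([.6094,-.096,.128])-P)/.12).round(2))
p=manip.get_image("scene")
cv2.imwrite("pics/s6.png",cv2.resize(p["frame"][180:240,270:350],None,fx=7,fy=7,interpolation=cv2.INTER_CUBIC))
E
```

```text
time_s: 7.18
tool_pos: [0.5355, -0.156, 0.1652]
eef_rot: [0.875, 0.484, 0.003, 0.002]
ft_force: [1.3, 0.6, 1.0]
opening: 0.006
gripper_force: 0.0
time_s: 7.27
tool_pos: [0.5358, -0.1564, 0.1644]
eef_rot: [0.875, 0.484, 0.003, 0.003]
ft_force: [0.3, 0.2, 0.3]
opening: 0.005
gripper_force: 0.0
[ 0.5358315  -0.15635909  0.16435275] [0.75 0.25 0.31]
```

View pics/s6.png

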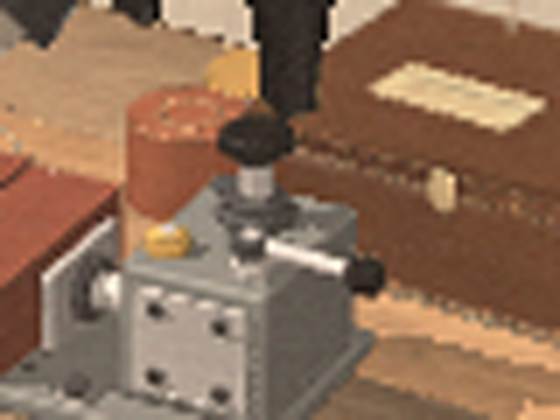

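The lever is shut: the ball at (322.3,219.4) matches 1.5 rad. I move over the plunger and turn the gripper's long side away from the chest.

```bash
python3 -m handwheel '[[-1,0.25,0.08,0,0.11],[-1,0.5,0.16,0,0.22],[-1,0.75,0.25,0,0.33],[-1,0.75,0.25,0,0.44],[-1,0.75,0.25,0,0.55]]'; python3 -m handwheel '[[-1,0,0,0.05,0.11],[-1,0,0,0.1,0.22],[-1,0,0,0.2,0.33],[-1,0,0,0.3,0.4],[-1,0,0,0.3,0.4]]'; python3 - <<'E'
from fit import *
from scipy.spatial.transform import Rotation as R
s=manip.observe();M=R.from_quat(s["eef_rot"]).as_matrix();P=s["tool_pos"]
print(P,s["ft_force"],(M.T@(np.array([.6094,-.096,.128])-P)/.12).round(2))
p=manip.get_image("scene");print(proj(p,P))
cv2.imwrite("pics/s7.png",cv2.resize(p["frame"][180:240,270:350],None,fx=7,fy=7,interpolation=cv2.INTER_CUBIC))
E
```

```text
time_s: 7.73
tool_pos: [0.6068, -0.0933, 0.1578]
eef_rot: [0.977, 0.215, -0.001, -0.001]
ft_force: [-0.3, -0.9, -0.5]
opening: 0.002
gripper_force: 0.0
time_s: 8.15
tool_pos: [0.6041, -0.0956, 0.1199]
eef_rot: [1.0, 0.006, -0.003, -0.001]
ft_force: [-0.8, 0.1, -0.4]
opening: 0.009
gripper_force: 0.0
[ 0.60410719 -0.09560874  0.11992609] [-0.78187222  0.14718664 -0.40294069] [ 0.04  0.   -0.07]
[305.55444566 201.91035809]
```

View pics/s7.png

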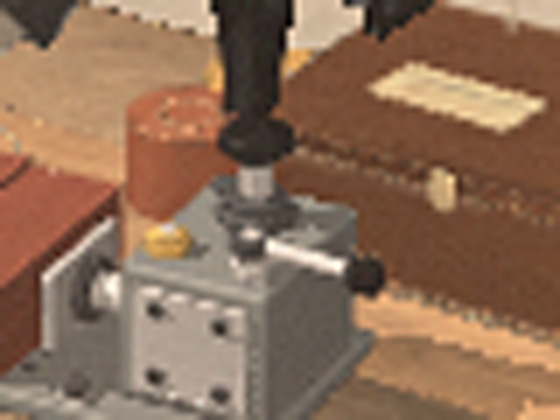

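The tips sit centred just above the button. I start the first stroke and feel for contact and the bottom.

```bash
python3 -m handwheel '[[-1,0.03,0,0,0],[-1,0.03,0,0.1,0],[-1,0.03,0,0.14,0]]';python3 -m handwheel '[[-1,0,0,0.05,0],[-1,0,0,0.08,0]]';python3 -m handwheel '[[-1,0,0,0.03,0],[-1,0,0,0.04,0]]';python3 -m handwheel '[[-1,0,0,0.02,0],[-1,0,0,0.02,0]]'
```

```text
time_s: 8.45
tool_pos: [0.6103, -0.096, 0.1064]
eef_rot: [1.0, 0.008, 0.001, -0.0]
ft_force: [3.1, 0.2, 4.7]
opening: 0.004
gripper_force: 3.4
time_s: 8.62
tool_pos: [0.6105, -0.096, 0.0981]
eef_rot: [1.0, 0.008, 0.001, -0.0]
ft_force: [-1.8, 0.6, 11.6]
opening: 0.004
gripper_force: 5.8
time_s: 8.78
tool_pos: [0.6105, -0.096, 0.0936]
eef_rot: [1.0, 0.008, 0.001, 0.0]
ft_force: [-2.1, 0.1, 10.3]
opening: 0.002
gripper_force: 5.7
time_s: 8.95
tool_pos: [0.6105, -0.096, 0.0912]
eef_rot: [1.0, 0.008, 0.001, 0.0]
ft_force: [-1.0, 1.5, 8.8]
opening: 0.007
gripper_force: 4.7
```

```bash
python3 -m handwheel '[[-1,0,0,0.03,0],[-1,0,0,0.03,0]]';python3 -m handwheel '[[-1,0,0,0.03,0],[-1,0,0,0.03,0]]'
```

```text
time_s: 9.12
tool_pos: [0.6105, -0.0961, 0.0876]
eef_rot: [1.0, 0.008, 0.001, 0.0]
ft_force: [-0.7, 0.9, 9.7]
opening: 0.004
gripper_force: 4.9
time_s: 9.28
tool_pos: [0.6105, -0.0961, 0.0841]
eef_rot: [1.0, 0.008, 0.001, 0.0]
ft_force: [-0.6, -0.0, 10.8]
opening: 0.002
gripper_force: 5.1
```

```bash
python3 -m handwheel '[[-1,0,0,0.02,0],[-1,0,0,0.02,0]]';python3 -m handwheel '[[-1,0,0,0.02,0],[-1,0,0,0.02,0]]';python3 -m handwheel '[[-1,0,0,0.02,0],[-1,0,0,0.02,0]]'
```

```text
time_s: 9.45
tool_pos: [0.6106, -0.0961, 0.083]
eef_rot: [1.0, 0.008, 0.001, 0.0]
ft_force: [-4.6, 1.5, 16.7]
opening: 0.01
gripper_force: 8.7
time_s: 9.62
tool_pos: [0.6107, -0.0961, 0.0827]
eef_rot: [1.0, 0.008, 0.002, 0.0]
ft_force: [-14.4, 2.3, 35.6]
opening: 0.003
gripper_force: 17.7
time_s: 9.78
tool_pos: [0.6108, -0.0961, 0.0825]
eef_rot: [1.0, 0.008, 0.002, 0.001]
ft_force: [-22.7, 1.6, 52.4]
opening: 0.005
gripper_force: 26.5
```

Bottom is at a reported z of 0.083, so the top is at 0.108. I let the plunger up and then do full strokes, one call each.

```bash
python3 -m handwheel '[[-1,0,0,-0.15,0],[-1,0,0,-0.3,0],[-1,0,0,-0.32,0],[-1,0,0,-0.32,0]]'; python3 - <<'E'
from fit import *
p=manip.get_image("scene")
for a in (0,.01,.022):print(a,proj(p,W([0.5768,0.0011,0.1074],(-28,-78,96.5+a*1000))).round(1))
cv2.imwrite("pics/s8.png",cv2.resize(p["frame"][180:240,270:350],None,fx=7,fy=7,interpolation=cv2.INTER_CUBIC))
E
```

```text
time_s: 10.12
tool_pos: [0.6103, -0.0963, 0.1151]
eef_rot: [1.0, 0.008, 0.001, 0.0]
ft_force: [-0.1, -0.4, 0.9]
opening: 0.007
gripper_force: 0.0
0 [293.7 212.4]
0.01 [293.7 209.7]
0.022 [293.7 206.4]
```

```bash
python3 -m handwheel '[[-1,0,0,0.14,0],[-1,0,0,0.24,0],[-1,0,0,0.28,0],[-1,0,0,0.28,0],[-1,0,0,0.28,0]]';python3 -m handwheel '[[-1,0,0,-0.14,0],[-1,0,0,-0.28,0],[-1,0,0,-0.28,0],[-1,0,0,-0.28,0]]'
python3 -m handwheel '[[-1,0,0,0.14,0],[-1,0,0,0.24,0],[-1,0,0,0.28,0],[-1,0,0,0.28,0],[-1,0,0,0.28,0]]';python3 -m handwheel '[[-1,0,0,-0.14,0],[-1,0,0,-0.28,0],[-1,0,0,-0.28,0],[-1,0,0,-0.28,0]]'; python3 - <<'E'
from fit import *
p=manip.get_image("scene")
cv2.imwrite("pics/s9.png",p["frame"])
f=p["frame"];print(f[203:220,291:298].sum(2)); g=cv2.imread("pics/s8.png")
a=cv2.imread("pics/s8.png")
E
```

```text
time_s: 10.58
tool_pos: [0.6112, -0.0964, 0.0828]
eef_rot: [1.0, 0.008, 0.002, 0.0]
ft_force: [-4.7, -1.0, 23.4]
opening: 0.005
gripper_force: 11.6
time_s: 10.92
tool_pos: [0.6095, -0.0961, 0.1135]
eef_rot: [1.0, 0.008, -0.0, -0.0]
ft_force: [0.5, -0.3, -0.8]
opening: 0.005
gripper_force: 0.0
time_s: 11.33
tool_pos: [0.6111, -0.0963, 0.0828]
eef_rot: [1.0, 0.008, 0.002, 0.0]
ft_force: [-5.3, -0.0, 26.0]
opening: 0.006
gripper_force: 13.0
time_s: 11.67
tool_pos: [0.6093, -0.0962, 0.1132]
eef_rot: [1.0, 0.008, -0.0, -0.0]
ft_force: [-0.2, -0.1, -0.1]
opening: 0.005
gripper_force: 0.0
[[327 313 310 304 285 279 268]
 [319 318 301 300 294 292 285]
 [334 310 306 300 294 288 272]
 [330 300 309 302 283 288 268]
 [324 308 300 297 280 283 261]
 [322 314 290 301 286 260 335]
 [320 293 356 344 256 326 432]
 [286 474 616 641 432 429 436]
 [416 444 483 449 366 426 432]
 [499 520 497 434 318 381 434]
 [563 557 518 441 405 350 405]
 [479 430 396 419 370 379 293]
 [454 475 457 451 455 318 283]
 [423 406 398 367 355 266 291]
 [423 435 436 446 433 449 447]
 [513 476 457 434 438 442 432]
 [422 465 505 520 518 477 455]]
```

```bash
cat > pin.py <<'E'
from fit import *
import sys
p=manip.get_image("scene");g=p["frame"].astype(int)
print(g[200:216,290:298].sum(2)[:,1:6].max(1))
cv2.imwrite(f"pics/{sys.argv[1]}.png",cv2.resize(p["frame"][180:240,270:350],None,fx=7,fy=7,interpolation=cv2.INTER_CUBIC))
E
python3 -m handwheel '[[-1,0,0,0.14,0],[-1,0,0,0.24,0],[-1,0,0,0.28,0],[-1,0,0,0.28,0],[-1,0,0,0.28,0]]';python3 -m handwheel '[[-1,0,0,-0.14,0],[-1,0,0,-0.28,0],[-1,0,0,-0.28,0],[-1,0,0,-0.28,0]]' >/dev/null; python3 pin.py k4
python3 -m handwheel '[[-1,0,0,0.14,0],[-1,0,0,0.24,0],[-1,0,0,0.28,0],[-1,0,0,0.28,0],[-1,0,0,0.28,0]]';python3 -m handwheel '[[-1,0,0,-0.14,0],[-1,0,0,-0.28,0],[-1,0,0,-0.28,0],[-1,0,0,-0.28,0]]'; python3 pin.py k5
```

```text
time_s: 12.13
tool_pos: [0.6107, -0.0963, 0.0828]
eef_rot: [1.0, 0.008, 0.001, 0.0]
ft_force: [-6.9, -0.0, 26.8]
opening: 0.004
gripper_force: 13.5
[326 327 320 324 321 316 543 580 515 494 494 483 514 565 479 470]
time_s: 12.93
tool_pos: [0.6106, -0.0963, 0.0828]
eef_rot: [1.0, 0.008, 0.001, 0.0]
ft_force: [-6.7, 0.6, 27.8]
opening: 0.008
gripper_force: 13.6
time_s: 13.27
tool_pos: [0.6092, -0.0962, 0.1133]
eef_rot: [1.0, 0.008, -0.0, -0.0]
ft_force: [-0.1, 0.0, 0.2]
opening: 0.006
gripper_force: 0.0
[322 325 329 323 318 323 628 571 522 499 487 483 520 569 481 476]
```

```bash
python3 -m handwheel '[[-1,0,0,0.14,0],[-1,0,0,0.24,0],[-1,0,0,0.28,0],[-1,0,0,0.28,0],[-1,0,0,0.28,0]]';python3 -m handwheel '[[-1,0,0,-0.14,0],[-1,0,0,-0.28,0],[-1,0,0,-0.28,0],[-1,0,0,-0.28,0]]'>/dev/null; python3 pin.py k6; python3 -m handwheel '[[-1,0,0,-0.25,0],[-1,0,0,-0.5,0],[-1,0,0,-0.8,0],[-1,0,0,-0.8,0],[-1,0,0,-0.8,0]]'; python3 pin.py k7
```

```text
time_s: 13.73
tool_pos: [0.6105, -0.0963, 0.0828]
eef_rot: [1.0, 0.008, 0.001, 0.0]
ft_force: [-7.5, 0.9, 27.3]
opening: 0.005
gripper_force: 14.0
[332 316 335 328 320 315 628 576 517 508 506 475 518 554 482 463]
time_s: 14.53
tool_pos: [0.6101, -0.0962, 0.2105]
eef_rot: [1.0, 0.008, 0.001, 0.0]
ft_force: [-0.7, 0.4, -1.1]
opening: 0.008
gripper_force: 0.0
[321 319 317 323 316 313 615 555 498 492 485 487 502 554 471 460]
```

View pics/k7.png

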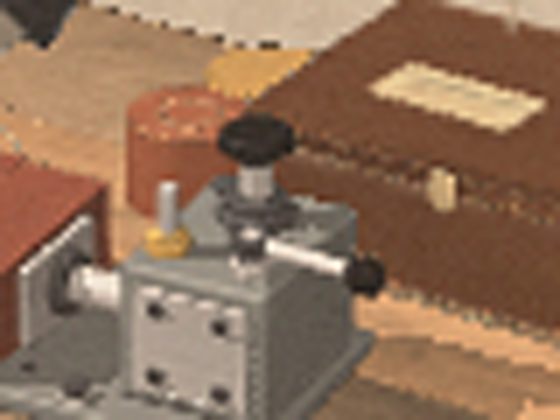

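The pin stands out with its top at crop (168,185), and strokes 5 and 6 left it unchanged. The ram is out against the blanks, the plunger is up and the lever is shut with the ball at (366,276). The gripper is clear, so I hand in.

```bash
python3 -c "
from plant import manip;print(manip.finish_job())"
```

```text
the job is handed in; nothing more can be done
None
```

I pushed the valve shut and pumped six full strokes; the pin stands fully out (the last stroke no longer raised it), the plunger is back up, the arm is clear, and the job is handed in with no verdict returned.

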